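# Push a stuck plug out of a filter tube with the ejector rod

### The arm

A 6-joint arm with a two-finger parallel gripper is mounted at the origin on a cart in front of the work surface, level with it; the furniture and walls round the work are solid. World frame = base frame: x ahead of the robot, y to its left, z up, the work surface at z = 0. Lengths are in m, angles in rad, forces in N, time in s.
With the tool pointing down it reaches from about 0.35 to 0.775 m from the base axis. Payload 7.3 kg.
Tool frame: the origin (TCP) lies at the centre of the arm's flange, where the gripper is bolted on; the fingertips stand 178 mm ahead of it and the grasp point (between the pads) lies 159 mm ahead of it; z points along the fingers, y is the line along which they close (so a half turn about z gives the same grasp; the last joint's range is limited). The gripper opens to 92 mm and grips with 3 to 60 N. Pads are 19 mm wide; open, the fingers measure 130 mm over their backs; the gripper's body (75 mm by 190 mm) begins 47 mm behind the grasp point.
Start: joints at [-1.478, 0.342, 1.524, -0, 1.275, -0.146], TCP at [0.124, -0.51, 0.405] pointing down, gripper open.
Joint ranges: [-2.53, 2.53], [-0.77, 2.02], [0.04, 2.7], [-1, 4.14], [0.28, 2.66], [-3.11, 3.11]. Speed limits (rad/s): [2.57, 2.57, 3.14, 3.14, 3.14, 3.14].

### API

Orientations are given as [roll, pitch, yaw] about the fixed x, y, z axes, in that order (R = Rz(yaw) Ry(pitch) Rx(roll)).
In Python, from cell import robot, status, read_camera gives the robot as it stands (robot), with the cameras as plain functions and the readings (status).
- The arm moves only by the shell command python3 drive.py 'ROWS' [OPENING] [FORCE]. ROWS is a JSON list of rows, 1 to 8 of them, each an object with the fields x, y, z (the shift in units of 20 mm), drx, dry, drz (a rotation vector in units of 0.05 rad); a field left out counts as zero; each row shifts and turns the commanded pose from where the row before left it, along the tool's axes as they then stand; what a row does not reach is not made up. A row lasts 1/12 s, in which the tool goes at most 0.0417 m and 0.125 rad, less where a joint would pass 70% of its speed; a pose out of reach is approached as far as the arm can. OPENING is the finger opening in m, set as the command begins (- or left out keeps the last). The fingers move at their own pace and stop on an object; FORCE is the grip in N (left out, the last holds). Time passes only in rows, so rows that do not move let the fingers close. It prints the time, the measured TCP pose, the force, the opening and the grip force at its end. Input that does not fit is refused with a message, and nothing moves.
- status.observe(): the state, without advancing time (a new reading comes with each control period).
- read_camera(name): name is "side" or "top" or "wrist"; returns a dict with "image" (420x560x3 uint8, red, green, blue), "fx", "fy", "cx", "cy" (pixels), "pose" (4x4, takes a point from camera to world coordinates). Camera axes: x right, y down, z forward; pixel columns grow to the right and rows downward; lengths in m; the calibration is good to about 2 mm. A picture is of the moment at which its call begins. There is no depth.
- robot.hand_in(): hands the job in; it is judged then, once.
The state is a dict: "time": time; "qpos": joint angles; "qvel": joint speeds; "joint_efforts": joint torques, N m; "tool_pos": TCP position; "tool_rot": TCP orientation; "contact_force": force on the tool from outside, world axes, zero at the start; "torque": the same for the moment, N m; "opening": finger opening in m; "grip_force": force on a finger pad.
Only numpy, scipy, OpenCV 4.12 (cv2) and the standard library are available. Lean on these libraries where they do the work, as an engineer would, in place of code of your own. Each camera call takes 0.05 s, during which the arm holds its last target. There are 200 camera calls.

### The job

A red plug is stuck in the upright tube of the filter stand. Take the ejector rod by its orange handle out of its white holder, feel its tip into the tube's mouth, push the plug out of the bottom of the tube so that it drops into the cup below, then set the rod back in its holder. Work gently: the rod must never press on the stand or the plug with more than 25 N; leave the two bottles beside the work where they are.

Things in the scene. Friction and masses are not known exactly. Their poses are not given: they have to be found in the camera images.
- stand: Filter stand, fixed to the bench: aluminium base 110 x 100 x 8 mm, four posts, top plate at 84 to 94 mm. Origin under the centre of the base, z up. On the plate lies a flat steel flange, a disc 46 mm wide, top at 100 mm; at its centre is the sharp-edged mouth of a clear upright tube, bore 13 mm, straight through from 100 mm down to 40 mm. It is rigid and does not give.
- stand_top (a point): Point on the stand's vertical axis at the height of the flange's flat top. Flange and tube sit in an eccentric bush: the bore's axis is always 7 mm sideways of this point, in a direction that differs each time and is not in any pose or yaw. To find it by feel, slide the rod's tip over the flange at a light press (3 to 6 N) round a circle of 7 mm radius until it drops in.
- stand_bottom (a point): Point on the stand's vertical axis at the height of the tube's open lower end, 40 mm above the base's underside. Two sprung strips in the bore, down to 42 mm, grip the plug; it resists pushing with a steady 6 to 15 N until it is out.
- stand_cup (a point): Centre of the floor of the white catch cup, 52 mm wide, that stands on the stand's base under the tube; the floor is 11 mm above the base's underside.
- plug (a joint): Travel (m) of the red plug (12.6 mm diameter, 16 mm long) down the bore. At 0 its top is 8 mm below the flange's top (92 mm above the stand's origin); it starts between 0 and 0.014. It comes free and drops when its top passes the tube's lower end (travel about 0.050 to 0.054) and reads about 0.064 when it lies in the cup.
- rod: The loose ejector rod, about 120 g, standing upright in the holder. Origin at the centre of its tip, z up along the rod. Steel shaft 10 mm diameter and 78 mm long, its tip's edge bevelled to a flat 6.4 mm wide; above it an orange square handle 22 x 22 mm (faces along the rod's x and y) from 78 to 114 mm above the tip, with a small steel button up to 118 mm.
- holder: The rod's holder, fixed to the bench: white block 56 x 56 mm, 84 mm high, with an upright hole 16 mm wide, chamfered at the top, right through at its centre. Origin under its centre, z up. The rod hangs in it by the underside of its handle resting on the block's top, its tip 6 mm above the bench.
- bench_bottle_1: Loose milk sample bottle with white cap, 58 mm wide, 111 mm high; origin under its centre. Stands behind the work; leave it.
- bench_bottle_2: Loose milk sample bottle with white cap, 58 mm wide, 112 mm high; origin under its centre. Stands behind the work; leave it.

How it is judged:
By the outcome, as a careful person would: the job done as asked, in the order asked, and still so for the second after the job is handed in, with the robot touching nothing.
It also fails if it takes over 69 s, if anything falls off the work surface, if the arm or the gripper's body presses on something with over 40 N, if the wrist force passes 120 N, or if a joint passes its speed limit or range.

## Working session

There is one attempt and no reset: what is moved stays moved. The work goes in short steps, Python scripts to look and compute and a shell command to move; the robot and the scene stay as the last step left them, time stands still between calls to the robot, and variables do not carry over. Pictures are saved under pics/ and viewed, at most 10 in all, crops included, and the job is handed in when it is done.

```bash
ls; mkdir -p pics; python3 - <<'E'
from cell import robot, status, read_camera
import cv2,numpy as np
s=status.observe();print(s)
for n in("top","side"):
    c=read_camera(n);cv2.imwrite(f"pics/{n}0.png",c["image"][:,:,::-1])
    print(n,c["fx"],c["fy"],c["cx"],c["cy"],np.round(c["pose"],4).tolist())
E
```

```text
cell.py
drive.py
pics
{'time': 0.0, 'qpos': array([-1.47800832e+00,  3.42699707e-01,  1.52502781e+00,  7.13542205e-06,
        1.27540240e+00, -1.45998690e-01]), 'qvel': array([-1.00584263e-04, -2.77798230e-05, -1.54293229e-03,  1.06505826e-03,
       -9.31193673e-04,  1.86915627e-04]), 'joint_efforts': array([ 3.33389020e-03, -4.31236267e+01, -2.44220316e+01,  7.21962657e-02,
        5.60846622e-02, -1.17844197e-04]), 'tool_pos': array([ 0.1241849 , -0.50995389,  0.40405294]), 'tool_rot': array([-3.14007273e+00, -2.30393544e-04,  2.38784439e-01]), 'contact_force': array([-0.51119898,  0.38195607,  0.50264808]), 'torque': array([-0.0054375 , -0.00448303,  0.00224832]), 'grip_force': 0.0, 'opening': 0.09196444223861909}
top 393.8412516590004 393.8412516590004 277.4296812230982 206.3010678291708 [[0.0055, -0.9838, 0.1789, 0.4333], [-1.0, -0.0051, 0.0024, 0.1124], [-0.0014, -0.1789, -0.9839, 0.9156], [0.0, 0.0, 0.0, 1.0]]
side 473.5438658296167 473.5438658296167 283.6732875377636 203.6079339440987 [[-0.0851, -0.7962, 0.599, 0.0835], [-0.9963, 0.0772, -0.0388, 0.1642], [-0.0153, -0.6001, -0.7998, 0.7665], [0.0, 0.0, 0.0, 1.0]]
```

View pics/top0.png

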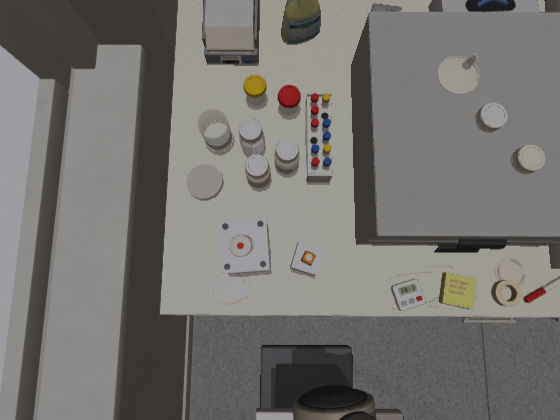

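View pics/side0.png

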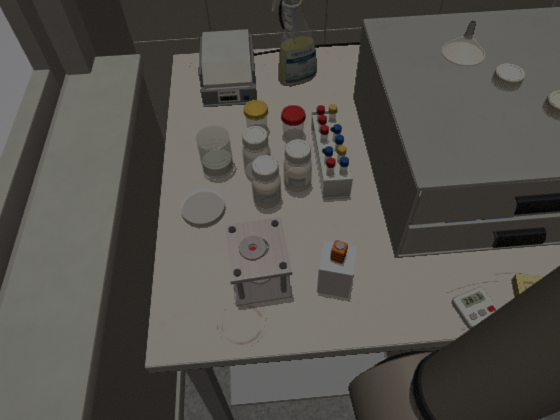

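```bash
python3 - <<'E'
import cv2,numpy as np
a=cv2.imread("pics/top0.png")[212:282,212:332];b=cv2.imread("pics/side0.png")[212:302,220:360]
a=cv2.resize(a,None,fx=5,fy=5,interpolation=cv2.INTER_CUBIC);b=cv2.resize(b,None,fx=5,fy=5,interpolation=cv2.INTER_CUBIC)
cv2.imwrite("pics/topz.png",cv2.convertScaleAbs(a,alpha=1.2));cv2.imwrite("pics/sidez.png",cv2.convertScaleAbs(b,alpha=1.2))
E
```

```text
(no output)
```

View pics/topz.png

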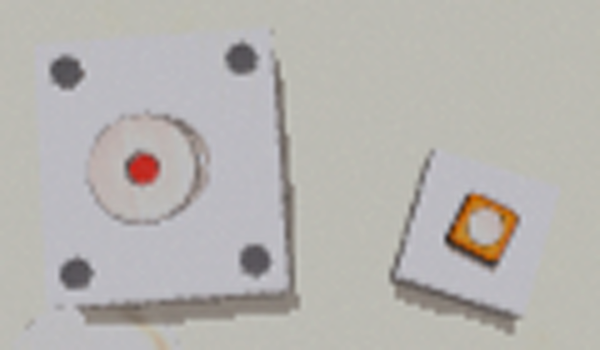

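View pics/sidez.png

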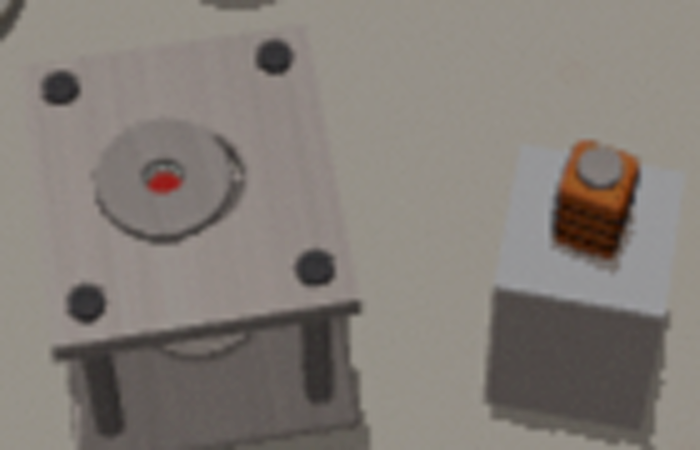

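```bash
cat > h.py <<'E'
import numpy as np
from cell import robot, status, read_camera
import cv2
C={n:read_camera(n) for n in("top","side")}
def ray(n,u,v,z):
    c=C[n];P=c["pose"];d=P[:3,:3]@[(u-c["cx"])/c["fx"],(v-c["cy"])/c["fy"],1];o=P[:3,3]
    return (o+d*(z-o[2])/d[2])
E
python3 - <<'E'
from h import *
O={"top":(212,212),"side":(220,212)}
def w(n,u,v,z): return ray(n,(u+.5)/5-.5+O[n][0],(v+.5)/5-.5+O[n][1],z)
f=lambda x:np.round(x,4)
for n,L in {"top":[("post",66,71,.096),("post",241,58,.096),("post",77,273,.096),("post",256,260,.096),("flange",143,168,.1),("red",143,169,.09),("flL",86,168,.1),("flR",199,168,.1),("button",487,228,.124),("h0",432,150,.084),("h1",557,185,.084),("h2",518,318,.084),("h3",392,278,.084),("k0",472,193,.12),("k1",520,208,.12),("k2",497,260,.12),("k3",451,238,.12)],
 "side":[("post",60,87,.096),("post",274,56,.096),("post",86,302,.096),("post",315,268,.096),("flange",161,179,.1),("mouth",163,174,.1),("button",601,165,.124),("h0",521,146,.084),("h1",685,174,.084),("h2",667,317,.084),("h3",494,290,.084),("k0",582,141,.12),("k1",637,155,.12)]}.items():
    for l,u,v,z in L: print(n,l,f(w(n,u,v,z))[:2])
E
```

```text
top post [0.5402 0.2245]
top post [0.5461 0.1512]
top post [0.4565 0.2175]
top post [0.4622 0.1438]
top flange [0.4995 0.1909]
top red [0.4999 0.1918]
top flL [0.4994 0.2145]
top flR [0.4996 0.1677]
top button [0.4744 0.0507]
top h0 [0.509  0.0705]
top h1 [0.4946 0.018 ]
top h2 [0.4393 0.035 ]
top h3 [0.4555 0.0874]
top k0 [0.4885 0.0563]
top k1 [0.4826 0.0371]
top k2 [0.4619 0.0465]
top k3 [0.4705 0.0649]
side post [0.5403 0.2246]
side post [0.5461 0.151 ]
side post [0.4566 0.2179]
side post [0.462  0.1439]
side flange [0.4978 0.1918]
side mouth [0.4997 0.191 ]
side button [0.4749 0.0511]
side h0 [0.5093 0.0699]
side h1 [0.4931 0.0165]
side h2 [0.4402 0.0319]
side h3 [0.4552 0.0862]
side k0 [0.4869 0.0551]
side k1 [0.4799 0.0383]
```

The rows are not in the units I measure in: shifts go in units of 20 mm and turns go in units of 0.05 rad. I convert before sending: -0.01 m is -0.5, -0.115 rad is -2.3.

```bash
python3 drive.py '[{"z": -0.5,"drz": -2.3},{"z": -0.5,"drz": -2.3},{"z": -0.5,"drz": -2.3},{"z": -0.5,"drz": -2.3},{"z": -0.5,"drz": -2.3},{"z": -0.5,"drz": -2.3},{"drz": -2.3},{"drz": -2.3}]' 0.05
python3 drive.py '[{"drz": -2.3},{}]'
python3 - <<'E'
from h import *
for z in (0,.15,.25,.3):
  print(z,[np.round(ray("top",*p,z)[:2],3) for p in((356,245),(375,236),(367,15),(352,170))],[np.round(ray("side",*p,z)[:2],3) for p in((408,240),(416,195),(362,48))])
s=status.observe();print(s["tool_pos"],s["tool_rot"],s["contact_force"])
c=C["top"]["image"];
E
```

```text
time: 0.87
tool_pos: [0.1242, -0.5101, 0.4653]
tool_rot: [3.141, 0.001, 1.164]
contact_force: [0.5, -0.5, -1.0]
opening: 0.0503
grip_force: 0.0
time: 1.03
tool_pos: [0.1242, -0.51, 0.4646]
tool_rot: [-3.141, -0.0, 1.278]
contact_force: [0.3, 0.5, 0.4]
opening: 0.0502
grip_force: 0.0
0 [array([ 0.509, -0.068]), array([ 0.531, -0.113]), array([ 1.105, -0.115]), array([ 0.689, -0.064])] [array([ 0.548, -0.101]), array([ 0.653, -0.144]), array([ 1.156, -0.126])]
0.15 [array([ 0.497, -0.039]), array([ 0.515, -0.076]), array([ 0.995, -0.078]), array([ 0.647, -0.035])] [array([ 0.457, -0.049]), array([ 0.542, -0.083]), array([ 0.946, -0.069])]
0.25 [array([ 0.489, -0.019]), array([ 0.504, -0.052]), array([ 0.921, -0.053]), array([ 0.619, -0.016])] [array([ 0.397, -0.015]), array([ 0.467, -0.043]), array([ 0.806, -0.031])]
0.3 [array([ 0.485, -0.009]), array([ 0.499, -0.039]), array([ 0.885, -0.04 ]), array([ 0.605, -0.006])] [array([0.366, 0.003]), array([ 0.43 , -0.023]), array([ 0.736, -0.012])]
[ 0.1242081  -0.51008535  0.46457234] [-3.14149164e+00 -2.64627659e-04  1.27017994e+00] [0.28892898 0.68857938 0.28719325]
```

```bash
python3 drive.py '[{"x": 2,"y": 0.53},{"x": 2,"y": 0.53},{"x": 2,"y": 0.53},{"x": 2,"y": 0.53},{"x": 2,"y": 0.53},{"x": 2,"y": 0.53},{"x": 2,"y": 0.53},{"x": 2,"y": 0.53}]' >/dev/null
python3 drive.py '[{"x": 2,"y": 0.53},{"x": 2,"y": 0.53},{"x": 2,"y": 0.53},{"x": 2,"y": 0.53},{"x": 2,"y": 0.53},{"x": 2,"y": 0.53},{"x": 2,"y": 0.53},{"x": 1.95,"y": 0.53}]'
python3 drive.py '[{"z": 1.5},{"z": 1.5},{"z": 1.5},{"z": 1.5},{},{}]'
cat >> h.py <<'E'
def st(T=None):
    s=status.observe();p=s["tool_pos"];y=s["tool_rot"][2]
    print("t",round(s["time"],2),"p",np.round(p,4),"rot",np.round(s["tool_rot"],4),"F",np.round(s["contact_force"],1),"M",np.round(s["torque"],2),"op",round(s["opening"],4),"g",round(s["grip_force"],1))
    if T is not None:
        d=np.array(T)-p;print("tool d",np.round([d[0]*np.cos(y)+d[1]*np.sin(y),d[0]*np.sin(y)-d[1]*np.cos(y),-d[2]],4))
E
python3 - <<'E'
from h import *
st([.4746,.0512,.266])
c=read_camera("wrist");cv2.imwrite("pics/w1.png",c["image"][:,:,::-1]);C["wrist"]=c
print(np.round(c["pose"],3),c["fx"])
P=c["pose"]
for q in([.4746,.051,.12],[.4744,.0523,.084]):
  v=P[:3,:3].T@(np.array(q)-P[:3,3]);print(v[:2]/v[2]*c["fx"]+[c["cx"],c["cy"]])
E
```

```text
time: 2.47
tool_pos: [0.474, 0.0536, 0.4648]
tool_rot: [3.141, 0.0, 1.271]
contact_force: [1.3, -0.7, 0.6]
opening: 0.05
grip_force: 0.0
time: 2.97
tool_pos: [0.4733, 0.0513, 0.3442]
tool_rot: [-3.139, 0.001, 1.272]
contact_force: [1.0, 0.8, 0.7]
opening: 0.05
grip_force: 0.0
t 3.07 p [0.4741 0.0512 0.3464] rot [ 3.1389e+00 -6.0000e-04  1.2724e+00] F [ 0.5  0.1 -0.4] M [ 0.02 -0.11 -0.04] op 0.0502 g 0.0
tool d [0.0002 0.0005 0.0804]
[[ 0.956 -0.28  -0.088  0.499]
 [-0.294 -0.909 -0.297  0.132]
 [ 0.004  0.31  -0.951  0.327]
 [ 0.     0.     0.     1.   ]] 366.33708702004645
[278.78569879 237.85585964]
[277.72270566 216.73702909]
```

View pics/w1.png

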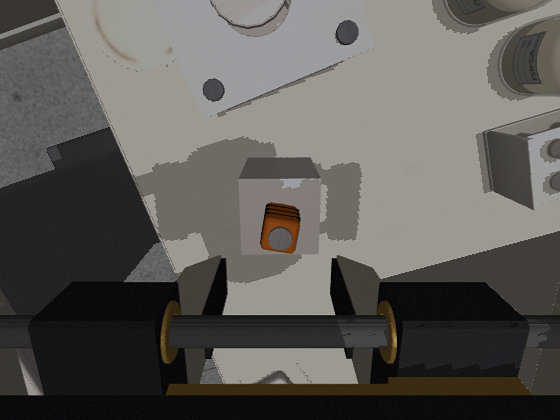

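```bash
python3 - <<'E'
import cv2,numpy as np
a=cv2.imread("pics/w1.png")[150:270,220:340]
a=cv2.resize(a,None,fx=5,fy=5,interpolation=cv2.INTER_CUBIC);cv2.imwrite("pics/w1z.png",cv2.convertScaleAbs(a,alpha=1.3))
E
```

```text
(no output)
```

View pics/w1z.png

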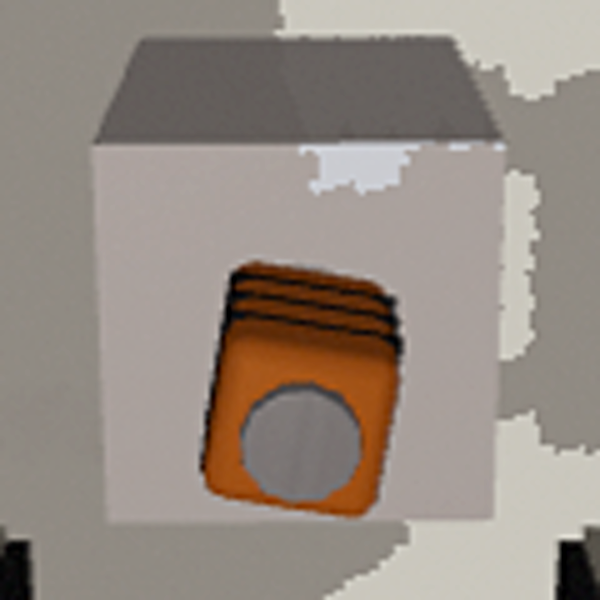

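To row units: 0.0005 m is 0.025, 0.0002 m is 0.01, 0.08 rad is 1.6.

```bash
python3 drive.py '[{"x": 0.01,"y": 0.025,"z": 1,"drz": 1.6},{"z": 1,"drz": 1.7},{"z": 1},{"z": 0.5},{"z": 0.5},{},{}]' 0.05
python3 - <<'E'
from h import *
st([.4746,.0512,.266])
E
```

```text
time: 3.7
tool_pos: [0.4745, 0.0512, 0.2659]
tool_rot: [3.14, -0.001, 1.108]
contact_force: [0.9, 0.1, 0.1]
opening: 0.05
grip_force: 0.0
t 3.8 p [0.4745 0.0513 0.2662] rot [ 3.1389e+00 -1.0000e-03  1.1085e+00] F [ 0.6 -0.7 -0.2] M [-0.04 -0.06 -0.02] op 0.0502 g 0.0
tool d [-0.      0.0001  0.0002]
```

Close, then lift.

```bash
python3 drive.py '[{},{},{},{},{},{}]' 0.0 40
python3 drive.py '[{"z": -0.5},{"z": -0.5},{"z": -1},{"z": -1},{"z": -1},{"z": -1},{},{}]'
python3 drive.py '[{"z": -1},{"z": -1},{},{}]'
python3 - <<'E'
from h import *
for n in("top","side"): cv2.imwrite(f"pics/{n}2.png",C[n]["image"][:,:,::-1])
st([.4995,.191,.4])
a=C["side"]["image"][120:300,200:400,::-1]
cv2.imwrite("pics/side2z.png",cv2.resize(a,None,fx=3,fy=3,interpolation=cv2.INTER_CUBIC))
E
```

```text
time: 4.3
tool_pos: [0.474, 0.0513, 0.2649]
tool_rot: [3.141, -0.0, 1.109]
contact_force: [1.0, -0.5, 1.8]
opening: 0.0218
grip_force: 40.0
time: 4.97
tool_pos: [0.4739, 0.0513, 0.365]
tool_rot: [3.14, -0.001, 1.109]
contact_force: [-0.5, 0.4, -1.8]
opening: 0.0224
grip_force: 40.0
time: 5.3
tool_pos: [0.4738, 0.0513, 0.4038]
tool_rot: [-3.141, 0.0, 1.109]
contact_force: [0.3, 0.2, -1.2]
opening: 0.022
grip_force: 40.0
t 5.4 p [0.4736 0.0513 0.4028] rot [-3.1387e+00  1.4000e-03  1.1088e+00] F [ 0.1 -0.1 -1.2] M [-0.02 -0.08  0.01] op 0.0218 g 40.0
tool d [ 0.1366 -0.039   0.0028]
```

View pics/side2z.png

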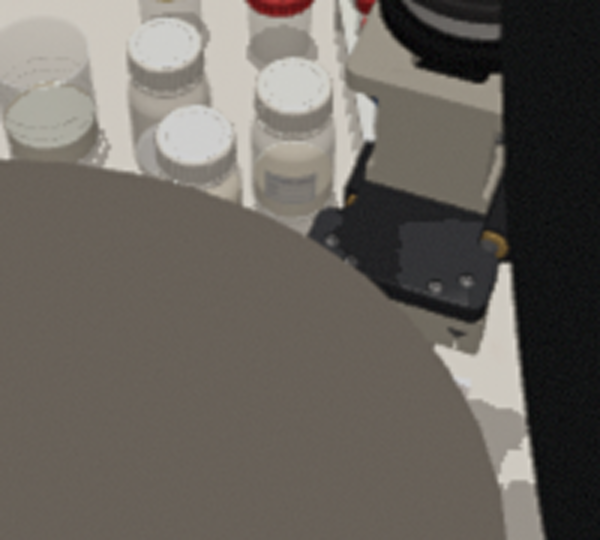

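To row units: 0.035 m is 1.75, 0.03 m is 1.5.

```bash
python3 drive.py '[{"x": 1.5,"y": -0.425},{"x": 1.75,"y": -0.5},{"x": 1.75,"y": -0.5},{"x": 1.3,"y": -0.375},{"x": 0.5,"y": -0.15},{"z": 0.5},{"z": 0.5},{}]'
python3 drive.py '[{},{},{}]' >/dev/null
python3 - <<'E'
from h import *
st([.4995,.191,.38])
c=read_camera("wrist");cv2.imwrite("pics/w2.png",c["image"][:,:,::-1])
P=c["pose"]
for q in([.4995,.191,.1],[.4995,.191,.12],[.4995,.191,.2]):
  v=P[:3,:3].T@(np.array(q)-P[:3,3]);print(v[:2]/v[2]*c["fx"]+[c["cx"],c["cy"]])
E
```

```text
time: 6.07
tool_pos: [0.4989, 0.1893, 0.3812]
tool_rot: [-3.137, 0.005, 1.108]
contact_force: [-0.7, -0.5, -1.7]
opening: 0.0221
grip_force: 40.0
t 6.42 p [0.4998 0.1899 0.3852] rot [ 3.1407e+00 -5.0000e-04  1.1079e+00] F [ 0.3  1.  -0.4] M [ 0.01 -0.07 -0.03] op 0.0217 g 40.0
tool d [ 0.0009 -0.0007  0.0052]
[277.48821465 207.27736319]
[277.47441939 215.7859452 ]
[277.39060743 267.47911393]
```

View pics/w2.png

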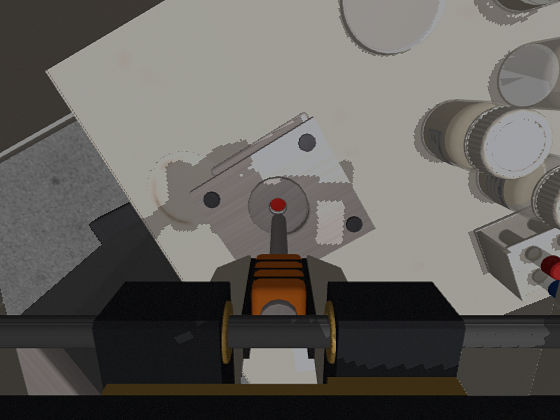

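To row units: 0.0009 m is 0.045, -0.0007 m is -0.035.

```bash
python3 drive.py '[{"x": 0.045,"y": -0.035,"z": 0.25},{"z": 0.25},{"z": 0.25},{"z": 0.15},{"z": 0.05},{},{}]'
python3 drive.py '[{"z": 0.05},{"z": 0.05},{"z": 0.05},{}]'
python3 - <<'E'
from h import *
st([.4995,.191,.36])
E
```

```text
time: 7.05
tool_pos: [0.4995, 0.1916, 0.3656]
tool_rot: [-3.142, 0.0, 1.109]
contact_force: [0.1, -0.3, -0.7]
opening: 0.0218
grip_force: 40.0
time: 7.38
tool_pos: [0.4993, 0.1916, 0.3625]
tool_rot: [-3.141, 0.0, 1.109]
contact_force: [-0.6, -0.5, -1.0]
opening: 0.0216
grip_force: 40.0
t 7.48 p [0.4994 0.1916 0.3627] rot [3.1416e+00 1.0000e-04 1.1088e+00] F [-0.4  0.8 -0.7] M [-0.04 -0.09  0.03] op 0.0218 g 40.0
tool d [-0.0005  0.0003  0.0027]
```

To row units: 0.001 m is 0.05, 0.0005 m is 0.025.

```bash
python3 drive.py '[{"z": 0.05},{"z": 0.025},{"z": 0.025},{}]' | sed -n '2p;4p'
python3 drive.py '[{"z": 0.025},{"z": 0.025},{}]'| sed -n '2p;4p'
python3 drive.py '[{"z": 0.025},{"z": 0.025},{}]'| sed -n '2p;4p'
```

```text
tool_pos: [0.4994, 0.1916, 0.3605]
contact_force: [0.8, -0.2, -0.9]
tool_pos: [0.4994, 0.1916, 0.3596]
contact_force: [-0.7, -0.9, -1.7]
tool_pos: [0.4994, 0.1916, 0.3586]
contact_force: [-0.4, -0.6, -0.9]
```

To row units: 0.0005 m is 0.025.

```bash
python3 drive.py '[{"z": 0.025},{"z": 0.025},{}]' | sed -n '2p;4p'
python3 drive.py '[{"z": 0.025},{"z": 0.025},{}]'| sed -n '2p;4p'
python3 drive.py '[{"z": 0.025},{"z": 0.025},{}]'| sed -n '2p;4p'
```

```text
tool_pos: [0.4994, 0.1916, 0.3576]
contact_force: [-0.6, -0.9, -1.8]
tool_pos: [0.4994, 0.1916, 0.3566]
contact_force: [0.1, 0.1, -1.2]
tool_pos: [0.4994, 0.1916, 0.3556]
contact_force: [0.2, -0.2, -1.7]
```

```bash
for i in 1; do python3 drive.py '[{"z": 0.025},{"z": 0.025},{"z": 0.025},{"z": 0.025}]' | sed -n '2p;4p'; done
python3 drive.py '[{"z": 0.025},{"z": 0.025},{"z": 0.025},{"z": 0.025}]' | sed -n '2p;4p'
python3 drive.py '[{"z": 0.025},{"z": 0.025},{"z": 0.025},{"z": 0.025}]' | sed -n '2p;4p'
```

```text
tool_pos: [0.4994, 0.1916, 0.3536]
contact_force: [0.7, 0.2, -1.1]
tool_pos: [0.4994, 0.1916, 0.3516]
contact_force: [0.8, -0.0, -0.2]
tool_pos: [0.4994, 0.1916, 0.3504]
contact_force: [-1.8, -0.9, 7.1]
```

To row units: 0.0005 m is 0.025.

```bash
python3 drive.py '[{"z": 0.025},{"z": 0.025}]' | sed -n '2p;4p'
python3 drive.py '[{"z": 0.025},{"z": 0.025}]' | sed -n '2p;4p'
python3 drive.py '[{"z": 0.025},{"z": 0.025}]' | sed -n '2p;4p'
```

```text
tool_pos: [0.4994, 0.1916, 0.3496]
contact_force: [-2.0, -1.0, 6.7]
tool_pos: [0.4993, 0.1916, 0.3486]
contact_force: [-2.8, -0.3, 6.4]
tool_pos: [0.4993, 0.1916, 0.3476]
contact_force: [-2.6, -1.0, 6.6]
```

To row units: 0.0005 m is 0.025, 0.001 m is 0.05.

```bash
python3 drive.py '[{"x": -0.01,"y": -0.02,"z": 0.025},{"z": 0.05},{"z": 0.05},{"z": 0.05}]' | sed -n '2p;4p'
python3 drive.py '[{"z": 0.05},{"z": 0.05},{"z": 0.05},{"z": 0.05}]' | sed -n '2p;4p'
python3 drive.py '[{"z": 0.05},{"z": 0.05},{"z": 0.05},{"z": 0.05}]' | sed -n '2p;4p'
```

```text
tool_pos: [0.4991, 0.1916, 0.3443]
contact_force: [-1.2, -0.3, 7.9]
tool_pos: [0.4991, 0.1916, 0.3403]
contact_force: [-1.1, -1.1, 6.7]
tool_pos: [0.4991, 0.1916, 0.3363]
contact_force: [-1.8, -0.3, 7.5]
```

To row units: 0.001 m is 0.05, -0.0003 m is -0.015.

```bash
python3 drive.py '[{"x": -0.005,"y": -0.015,"z": 0.05},{"z": 0.05},{"z": 0.05},{"z": 0.05},{"z": 0.05},{"z": 0.05}]' | sed -n '2p;4p'
python3 drive.py '[{"z": 0.05},{"z": 0.05},{"z": 0.05},{"z": 0.05},{"z": 0.05},{"z": 0.05}]' | sed -n '2p;4p'
python3 drive.py '[{"z": 0.05},{"z": 0.05},{"z": 0.05},{"z": 0.05},{"z": 0.05},{"z": 0.05}]' | sed -n '2p;4p'
```

```text
tool_pos: [0.4989, 0.1916, 0.3304]
contact_force: [-1.3, -0.9, 7.9]
tool_pos: [0.4989, 0.1916, 0.3244]
contact_force: [-0.5, -1.4, 8.1]
tool_pos: [0.4989, 0.1916, 0.3184]
contact_force: [-1.7, -1.1, 7.3]
```

To row units: 0.001 m is 0.05.

```bash
python3 drive.py '[{"z": 0.05},{"z": 0.05},{"z": 0.05},{"z": 0.05},{"z": 0.05},{"z": 0.05}]' | sed -n '2p;4p'
python3 drive.py '[{"z": 0.05},{"z": 0.05},{"z": 0.05},{"z": 0.05},{"z": 0.05},{"z": 0.05}]' | sed -n '2p;4p'
python3 drive.py '[{"z": 0.05},{"z": 0.05},{"z": 0.05},{"z": 0.05}]' | sed -n '1,2p;4p'
```

```text
tool_pos: [0.4989, 0.1916, 0.3123]
contact_force: [-0.4, -1.7, 7.7]
tool_pos: [0.4989, 0.1916, 0.3063]
contact_force: [-1.0, -0.6, 6.6]
time: 14.4
tool_pos: [0.499, 0.1916, 0.3022]
contact_force: [-0.3, -1.1, 5.8]
```

To row units: 0.001 m is 0.05.

```bash
python3 drive.py '[{"z": 0.05},{"z": 0.05},{"z": 0.05}]' | sed -n '2p;4p'
python3 drive.py '[{"z": 0.05},{"z": 0.05},{}]' | sed -n '2p;4p'
python3 drive.py '[{"z": 0.05},{}]' | sed -n '1,2p;4p'
```

```text
tool_pos: [0.4988, 0.1916, 0.2981]
contact_force: [0.9, 0.8, -0.5]
tool_pos: [0.4988, 0.1916, 0.2959]
contact_force: [2.0, 0.8, -1.9]
time: 15.07
tool_pos: [0.4988, 0.1916, 0.2951]
contact_force: [2.0, 1.0, -1.7]
```

To row units: -0.01 m is -0.5, -0.005 m is -0.25.

```bash
python3 drive.py '[{"x": 0.01,"y": 0.025,"z": -0.05},{"z": -0.1},{"z": -0.25},{"z": -0.5},{"z": -0.5},{"z": -0.5},{"z": -0.5},{"z": -0.5}]' | sed -n '1,2p;4p'
python3 drive.py '[{"z": -0.5},{"z": -0.5},{"z": -1},{"z": -1},{},{}]' | sed -n '1,2p;4p'
python3 - <<'E'
from h import *
c=read_camera("wrist")
a=np.vstack([C["side"]["image"][180:320,180:320,::-1],c["image"][140:280,200:340,::-1]])
cv2.imwrite("pics/c3.png",cv2.resize(np.hstack([a[:140],a[140:]]),None,fx=2.8,fy=2.8,interpolation=cv2.INTER_CUBIC))
st([.474,.0513,.40])
E
```

```text
time: 15.73
tool_pos: [0.4989, 0.1915, 0.3546]
contact_force: [-0.3, -0.1, -2.3]
time: 16.23
tool_pos: [0.4991, 0.1916, 0.4143]
contact_force: [0.1, -1.0, -1.3]
t 16.38 p [0.4989 0.1915 0.412 ] rot [-3.1397e+00  1.6000e-03  1.1088e+00] F [-0.  -0.1 -1.3] M [-0.03 -0.08  0.04] op 0.0217 g 40.0
tool d [-0.1366  0.0402  0.012 ]
```

View pics/c3.png

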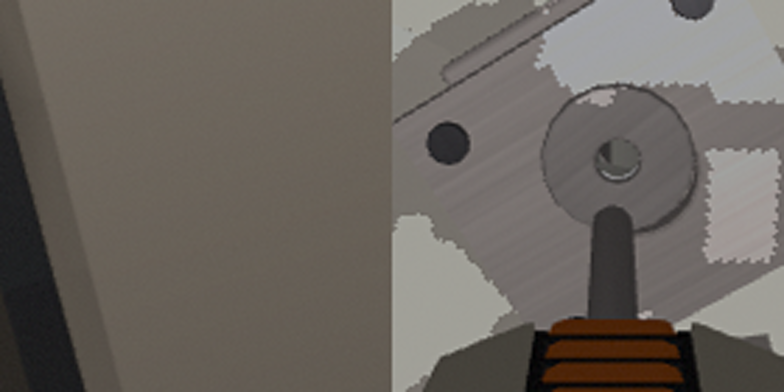

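```bash
python3 drive.py '[{"x": -0.75,"y": 0.225},{"x": -1.75,"y": 0.5},{"x": -1.75,"y": 0.525},{"x": -1.75,"y": 0.525},{"x": -0.6,"y": 0.175},{"x": -0.215,"y": 0.06,"z": 0.5},{"z": 0.75},{"z": 0.5}]' | sed -n '1,2p;4p'
python3 drive.py '[{"z": 0.5},{},{},{}]' | sed -n '1,2p;4p'
python3 - <<'E'
from h import *
st([.4742,.0517,.35])
E
```

```text
time: 17.05
tool_pos: [0.4739, 0.051, 0.3764]
contact_force: [-0.6, -0.2, -1.6]
time: 17.38
tool_pos: [0.4745, 0.0517, 0.3683]
contact_force: [-0.2, 0.8, -1.1]
t 17.48 p [0.4745 0.0517 0.3687] rot [ 3.1408e+00 -2.0000e-04  1.1089e+00] F [ 1.6  0.2 -0.8] M [-0.07 -0.06 -0.01] op 0.0218 g 40.0
tool d [-0.0002 -0.0003  0.0187]
```

To row units: 0.005 m is 0.25, 0.002 m is 0.1.

```bash
python3 drive.py '[{"z": 0.25},{"z": 0.25},{"z": 0.25},{"z": 0.25},{"z": 0.1},{"z": 0.1},{"z": 0.1},{}]' | sed -n '1,2p;4p'
python3 drive.py '[{"z": 0.1},{"z": 0.1},{"z": 0.1},{"z": 0.1},{}]' | sed -n '1,2p;4p'
```

```text
time: 18.15
tool_pos: [0.4744, 0.0516, 0.3418]
contact_force: [0.8, 0.3, -2.2]
time: 18.57
tool_pos: [0.4743, 0.0516, 0.3338]
contact_force: [0.3, 0.5, -1.0]
```

Tip is about 10 mm into the hole with no contact; lower on to just above the seat.

To row units: 0.008 m is 0.4, 0.006 m is 0.3.

```bash
python3 drive.py '[{"z": 0.3},{"z": 0.4},{"z": 0.4},{"z": 0.4},{"z": 0.4},{"z": 0.4},{"z": 0.4},{}]' | sed -n '1,2p;4p'
python3 drive.py '[{"z": 0.2},{"z": 0.2},{"z": 0.1},{"z": 0.05},{},{}]' | sed -n '1,2p;4p'
```

```text
time: 19.23
tool_pos: [0.4739, 0.0516, 0.2784]
contact_force: [0.0, -0.4, -1.9]
time: 19.73
tool_pos: [0.4745, 0.0516, 0.2693]
contact_force: [0.1, 2.0, -1.2]
```

```bash
python3 drive.py '[{"z": 0.05},{"z": 0.025},{}]' | sed -n '1,2p;4p'
python3 drive.py '[{"z": 0.025},{"z": 0.025},{}]' | sed -n '1,2p;4p'
python3 drive.py '[{"z": 0.025},{"z": 0.025},{}]' | sed -n '1,2p;4p'
```

```text
time: 19.98
tool_pos: [0.4744, 0.0516, 0.2677]
contact_force: [0.1, -0.1, -0.8]
time: 20.23
tool_pos: [0.4744, 0.0516, 0.2666]
contact_force: [0.0, -0.2, -1.6]
time: 20.48
tool_pos: [0.4744, 0.0516, 0.2656]
contact_force: [-1.0, -0.1, -1.3]
```

To row units: 0.0003 m is 0.015.

```bash
python3 drive.py '[{"z": 0.015},{},{}]' | sed -n '1,2p;4p'
python3 drive.py '[{"z": 0.015},{},{}]' | sed -n '1,2p;4p'
python3 drive.py '[{"z": 0.015},{},{}]' | sed -n '1,2p;4p'
```

```text
time: 20.73
tool_pos: [0.4744, 0.0516, 0.2654]
contact_force: [0.4, -0.3, -1.0]
time: 20.98
tool_pos: [0.4744, 0.0516, 0.2651]
contact_force: [-0.9, -1.1, -1.3]
time: 21.23
tool_pos: [0.4744, 0.0516, 0.2649]
contact_force: [0.2, 0.0, -0.2]
```

To row units: 0.0002 m is 0.01.

```bash
python3 drive.py '[{"z": 0.01},{}]' | sed -n '1,2p;4p'
python3 drive.py '[{},{},{},{},{},{}]' 0.05
python3 drive.py '[{"z": -0.25},{"z": -0.5},{"z": -1},{"z": -1.5},{"z": -1.5},{"z": -1.5},{"z": -1.5},{}]' | sed -n '1,2p;4p'
python3 drive.py '[{"x": -1.5,"y": -1},{"x": -1.5,"y": -1},{"x": -1.5,"y": -1},{"x": -1.5,"y": -1},{"x": -1.5,"y": -1},{"x": -1.5,"y": -1},{},{}]' | sed -n '1,2p;4p'
python3 - <<'E'
from h import *
c=read_camera("wrist")["image"]
a=C["side"]["image"][:,:,::-1][120:320,150:400];b=C["top"]["image"][:,:,::-1][130:290,170:370]
cv2.imwrite("pics/end.png",np.hstack([cv2.resize(a,(400,320),interpolation=3),cv2.resize(b,(400,320),interpolation=3)]))
E
```

```text
time: 21.4
tool_pos: [0.4744, 0.0516, 0.2649]
contact_force: [-1.3, 0.5, 4.2]
time: 21.9
tool_pos: [0.4744, 0.0516, 0.2645]
tool_rot: [3.142, 0.0, 1.109]
contact_force: [0.8, 0.9, 0.6]
opening: 0.0495
grip_force: 0.0
time: 22.57
tool_pos: [0.4751, 0.0517, 0.4258]
contact_force: [1.2, 0.4, 0.1]
time: 23.23
tool_pos: [0.2857, -0.0566, 0.4199]
contact_force: [0.3, -0.5, 0.4]
```

View pics/end.png

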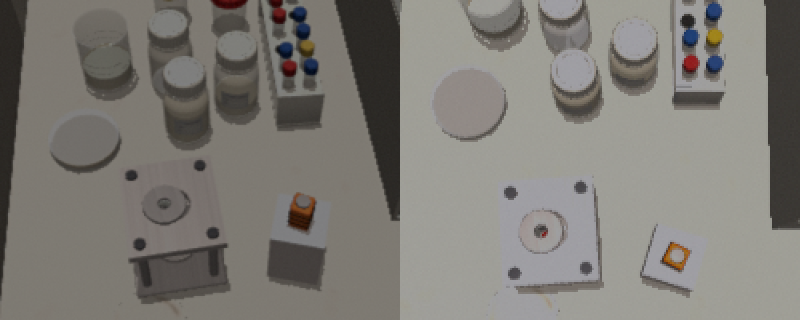

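The side and top views show the rod seated upright in its holder, handle at about (302,210) in the side half. The bore is clear: only a speck of red shows deep down at about (544,233) in the top half, which is the plug in the cup. The bottles stand where they were.

```bash
python3 -c "
from cell import robot, status, read_camera
print(robot.hand_in())"
```

```text
the job is handed in; nothing more can be done
None
```

The job is handed in at about 23 s: the plug was pushed out of the tube's bottom into the cup (peak reading at the wrist about 8 N), the rod is back in its holder, and the bottles look unmoved.

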